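Candle the outsize egg

TASK

An unusually large egg may have two yolks, so check it by candling: switch the candling lamp on, then pick the largest egg out of the wire rack and hold it up to the lamp, blunt end towards the lamp's eyecup and about one centimetre from it without touching, with the egg centred on and lying in line with the slanting barrel. Finish while still holding the egg there in the air; do not drop it, and leave the other eggs in their places and the salt shaker and pepper mill standing.

Things in the scene. Friction and masses are not known exactly. Their poses are not given: they have to be found in the camera images.
- large_egg: the largest of five plain brown eggs, 70 mm long, 49 mm thick where thickest (3 mm from the origin, on the blunt side), 90 g; lies on its side, blunt end about 3 degrees high, in some ring of the rack's row nearer the robot. Origin at the middle of its length, on its axis; +x runs along the egg to the blunt (fatter, rounder) end
- large_egg_blunt (a point): the extreme point of the large egg's blunt end, on its axis, 35 mm from its origin along +x
- egg_a: ordinary egg, 55 mm long, 42 mm thick, in the rack; origin at the middle, +x to the blunt end
- egg_b: ordinary egg, 56 mm long, 42 mm thick, in the rack; origin at the middle, +x to the blunt end
- egg_c: ordinary egg, 55 mm long, 42 mm thick, in the rack; origin at the middle, +x to the blunt end
- egg_d: ordinary egg, 56 mm long, 42 mm thick, in the rack; origin at the middle, +x to the blunt end
- egg_rack: fixed steel wire rack, 233 (its x) by 180 mm; six oval rings of 5 mm wire, centre lines 30 mm above the counter, at x = -76, 0, 76 and y = -42, 42 mm (nearer row: -42), one empty. Eggs lie along its x, blunt ends to +x; the large egg's axis about 53 mm above the counter, the others' 48. Cross wires only at x = -114, -38, 38, 114, so both sides of each egg are free. Origin on the counter under its centre
- lamp: candling lamp fixed to the counter: white housing 80 mm (x) by 84 mm (y), 118 mm high, origin under its centre; its barrel looks out of the +x face, roughly towards the egg rack. Wall cabinets hang over the back of the counter: fronts at world x = 0.58 m, undersides 0.43 m above the counter; keep the arm in front of them
- barrel: the lamp's round barrel, 38 mm in diameter, ending in a black rubber eyecup, 33 mm across at its rim. Origin at the centre of that rim, 105 mm before (+x of) the lamp's centre, 125 mm above the counter; its x axis is the barrel's axis, pointing out of the lamp and 30 degrees up; y is level; z points up and back over the lamp
- toggle (a joint): toggle switch on the lamp's top: steel lever reaching 31 mm from its pivot, ball end 10 mm across; 0 rad = off, leaning 0.45 rad back (to the lamp's -x, away from the barrel); 0.90 = on, leaning 0.45 rad to +x; upright at 0.45. Stays where it is left, needs under 1 N, counts as on above 0.70; starts within 0.12 of off
- toggle_pivot (a point): pivot of the toggle lever, 10 mm behind (-x) the lamp's centre, 120 mm above the counter; the lever swings in the lamp's x-z plane
- salt_shaker: bystander: salt shaker, 44 mm across, 90 mm high; origin under its centre
- pepper_mill: bystander: wooden pepper mill, 58 mm across, 170 mm high; origin under its centre

How it is judged:
By the outcome, as a careful person would: the job done as asked, in the order asked, and still so for the second after the job is handed in, while the arm keeps its last pose, push and grip.
It also fails if it takes over 48 s, if anything falls off the work surface, if the arm or the gripper's body presses on something with over 40 N, if the wrist force passes 120 N, or if a joint passes its speed limit or range.

ROBOT

A 7-joint arm with a two-finger parallel gripper is mounted at the origin on a cart in front of the work surface, level with it; the furniture and walls round the work are solid. World frame = base frame: x ahead of the robot, y to its left, z up, the work surface at z = 0. Lengths are in m, angles in rad, forces in N, time in s.
With the tool pointing down it reaches from about 0.425 to 0.925 m from the base axis. Payload 6.8 kg.
Tool frame: the origin (TCP) lies at the very end of the fingers, on their centre line; the grasp point (between the pads) lies 19 mm behind it; z points along the fingers, y is the line along which they close (so a half turn about z gives the same grasp; the last joint's range is limited). The gripper opens to 85 mm and grips with 20 to 120 N. Pads are 22 mm wide; open, the fingers measure 114 mm over their backs; the gripper's body (76 mm by 85 mm) begins 54 mm behind the grasp point. The pads swing forward as they close: fully open they stand 13 mm farther back than shut.
Start: joints at [-1.371, 0.477, 0.022, 1.555, -0.011, 1.109, -0.083], TCP at [0.204, 0.643, 0.231] pointing down, gripper open.
Joint ranges: [-2.96, 2.96], [-0.34, 2.1], [-1.41, 1.46], [0.24, 2.44], [-1.37, 4.51], [0.17, 1.92], [-2.96, 2.96]. Speed limits (rad/s): [2.39, 2.39, 3.14, 3.14, 3.14, 3.14, 3.14].

INTERFACE

Orientations are given as a unit quaternion [w, x, y, z].
In Python, from station import get_obs, read_camera, hand_in gives the robot as it stands.
- The arm moves only by the tool arm_command, never from a script. Its argument "commands" is one flat list of numbers, 7 for each row, row after row: the shift along the tool's x, y, z in m, then the turn, a rotation vector about the tool's x, y, z in degrees, then the opening, from 0 (shut) to 1 (fully open). In form: [tx, ty, tz, rx, ry, rz, fingers, tx, ty, tz, rx, ry, rz, fingers, ...]. A call has 1 to 8 rows; each row is the pose to reach, as a shift and turn from the pose commanded when the call began, along the tool's axes at that moment; what a row does not reach only later rows make up. A row lasts 1/10 s, in which the tool goes at most 50 mm and 8.59 degrees, less where a joint would pass 70% of its speed; a pose out of reach is approached as far as the arm can. A call with a gripper value outside its range is refused whole. The fingers move at their own pace and stop on an object; "force" is the grip in N (left out, the last holds). Time passes only in rows, so rows that repeat a pose let the fingers close. It gives the time, the measured TCP pose, the force, the opening and the grip force at its end, in the units of the state.
- get_obs(): the state, without advancing time (a new reading comes with each control period).
- read_camera(name): name is "scene" or "top" or "wrist"; returns a dict with "img" (384x512x3 uint8, red, green, blue), "camera_matrix" (3x3 intrinsics, pixels), "pose" (4x4, takes a point from camera to world coordinates). Camera axes: x right, y down, z forward; pixel columns grow to the right and rows downward; lengths in m; the calibration is good to about 2 mm. A picture is of the moment at which its call begins. There is no depth.
- hand_in(): hands the job in; it is judged then, once.
The state is a dict: "t": time; "q": joint angles; "joint_vel": joint speeds; "joint_torque": joint torques, N m; "eef_pos": TCP position; "tool_rot": TCP orientation; "contact_force": force on the tool from outside, world axes, zero at the start; "torque": the same for the moment, N m; "gripper_width": opening from 0.0 (shut) to 1.0 (fully open); "grasp_force": force on a finger pad.
Only numpy, scipy, OpenCV 4.12 (cv2) and the standard library are available. Lean on these libraries where they do the work, as an engineer would, in place of code of your own. Each camera call takes 0.05 s, during which the arm holds its last target. There are 200 camera calls.

## Working session

There is one attempt and no reset: what is moved stays moved. The work goes in short steps, Python scripts to look and compute and a tool call to move; the robot and the scene stay as the last step left them, time stands still between calls to the robot, and variables do not carry over. Pictures are saved under pics/ and viewed, at most 10 in all, crops included, and the job is handed in when it is done.

Besides the shell and the picture viewer there is one more tool, called by a JSON object that holds its "name" and its "arguments", one argument or row to a line. arm_command: Moves the arm, as the interface text tells. Its arguments: {"type":"object","properties":{"commands":{"type":"array","items":{"type":"number"}},"force":{"type":"number"}},"required":["commands"]}

```bash
mkdir -p pics; cat > h.py <<'E'
import numpy as np, cv2
from station import get_obs, read_camera
def snap(n,tag):
    c=read_camera(n); cv2.imwrite(f'pics/{tag}.png',c['img'][:,:,::-1])
    np.savez(f'{tag}.npz',K=c['camera_matrix'],T=c['pose']); return c
def ray(tag,uv):
    d=np.load(tag+'.npz'); r=d['T'][:3,:3]@np.linalg.inv(d['K'])@np.array([*uv,1.]); return d['T'][:3,3],r/np.linalg.norm(r)
def tri(obs):
    A=np.zeros((3,3));b=np.zeros(3)
    for t,uv in obs:
        o,r=ray(t,uv);P=np.eye(3)-np.outer(r,r);A+=P;b+=P@o
    p=np.linalg.solve(A,b); return p,[np.linalg.norm((np.eye(3)-np.outer(ray(t,uv)[1],ray(t,uv)[1]))@(p-ray(t,uv)[0])) for t,uv in obs]
def plane(t,uv,z):
    o,r=ray(t,uv); return o+r*(z-o[2])/r[2]
def proj(t,p):
    d=np.load(t+'.npz');q=d['K']@(d['T'][:3,:3].T@(np.asarray(p)-d['T'][:3,3]));return q[:2]/q[2]
E
python3 - <<'E'
from h import *
for n in ('scene','top','wrist'):
    c=snap(n,n+'0'); print(n,c['pose'].round(3).tolist(),c['camera_matrix'][0,0])
o=get_obs();print(o['eef_pos'],o['tool_rot'],o['gripper_width'],o['t'])
ims=[cv2.imread(f'pics/{n}0.png') for n in('scene','top')]
for n,i in zip(('scene','top'),ims): cv2.imwrite(f'pics/{n}0b.png',cv2.resize(i,(800,600),interpolation=cv2.INTER_CUBIC))
E
```

```text
scene [[-0.731, -0.328, 0.598, -0.219], [-0.682, 0.337, -0.649, 0.848], [0.011, -0.883, -0.47, 0.631], [0.0, 0.0, 0.0, 1.0]] 414.921175759797
top [[0.026, -0.986, 0.165, 0.229], [-1.0, -0.025, 0.008, 0.076], [-0.004, -0.166, -0.986, 1.42], [0.0, 0.0, 0.0, 1.0]] 399.9728677428169
wrist [[0.302, 0.902, 0.307, 0.125], [0.953, -0.286, -0.098, 0.67], [-0.001, 0.323, -0.947, 0.373], [0.0, 0.0, 0.0, 1.0]] 285.45323598464023
[0.20437734 0.64283665 0.2305541 ] [-5.66436593e-05  1.53285058e-01  9.88181766e-01 -6.96037567e-04] 0.9965664468333583 0.15
```

View pics/scene0b.png

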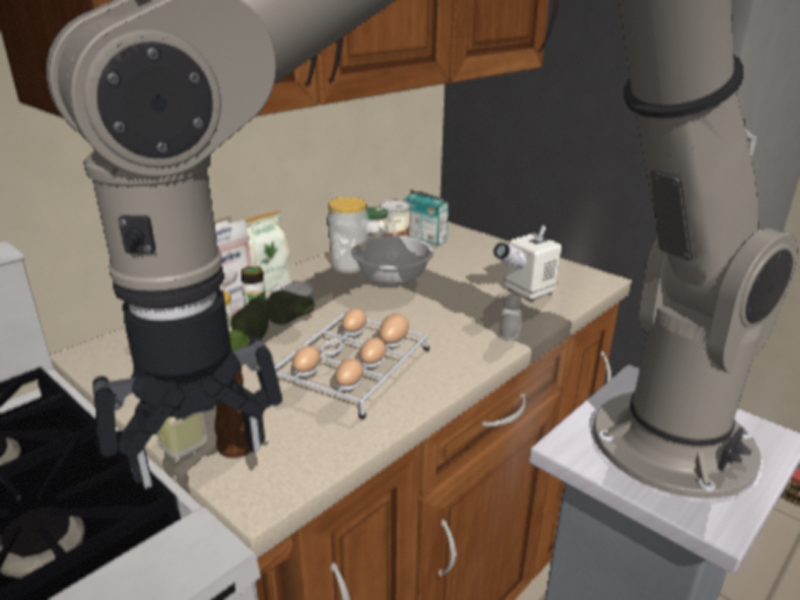

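View pics/top0b.png

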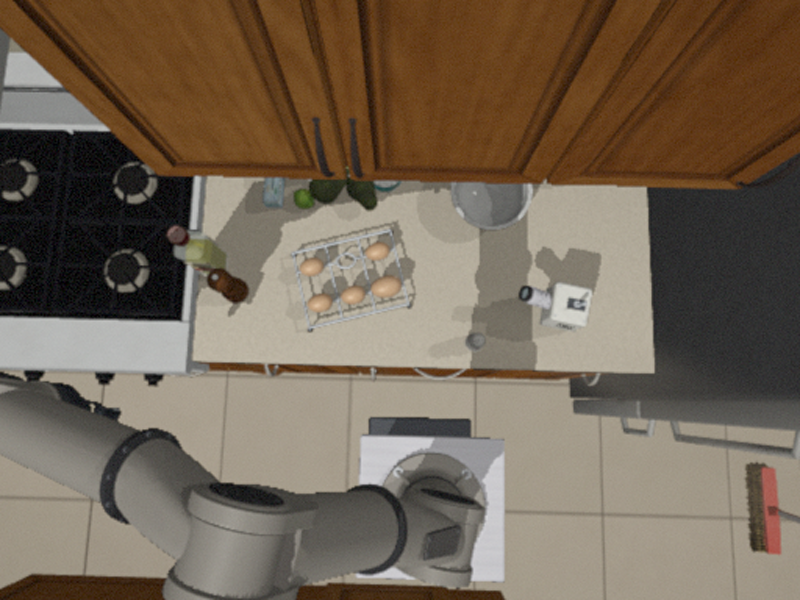

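Top view: the rack is centred near (352,280) in the 800-px picture. The largest egg looks to be the near-row, right-hand one at about (385,288), or (394,328) in the scene view. The lamp is at (570,305), its eyecup at (527,293), and the salt shaker at (475,340). The pepper mill is the brown item at (228,287).

```bash
cat > eggs.py <<'E'
from h import *
def eggs(tag,roi,amin=60):
    im=cv2.imread(f'pics/{tag}.png');h=cv2.cvtColor(im,cv2.COLOR_BGR2HSV)
    m=((h[:,:,0]>4)&(h[:,:,0]<16)&(h[:,:,1]>70)&(h[:,:,2]>90)).astype(np.uint8)
    k=np.zeros_like(m);x0,x1,y0,y1=roi;k[y0:y1,x0:x1]=1;m*=k
    m=cv2.morphologyEx(m,cv2.MORPH_OPEN,np.ones((2,2)))
    cs,_=cv2.findContours(m,cv2.RETR_EXTERNAL,cv2.CHAIN_APPROX_NONE)
    return [(cv2.contourArea(c),np.round(cv2.fitEllipse(cv2.convexHull(c)),1) if 0 else cv2.fitEllipse(cv2.convexHull(c))) for c in cs if cv2.contourArea(c)>amin]
E
python3 - <<'E'
from eggs import *
a=eggs('scene0',(180,285,190,255)); b=eggs('top0',(185,265,145,210))
for l in(a,b):
    for x in l: print(x[0],np.round(x[1][0],1),np.round(x[1][1],1),round(x[1][2]))
for x in a:
    for y in b:
        p,r=tri([('scene0',x[1][0]),('top0',y[1][0])])
        if max(r)<.006: print(np.round(x[1][0]),np.round(y[1][0]),p.round(4),np.round(r,4))
a=cv2.imread('pics/scene0.png')[135:235,300:370];b=cv2.imread('pics/top0.png')[165:235,290:390]
cv2.imwrite('pics/lamp.png',np.hstack([cv2.resize(a,(400,571),interpolation=2),cv2.resize(b[:,20:],(400,350),interpolation=2).__class__ and cv2.copyMakeBorder(cv2.resize(b[:,20:],(400,350),interpolation=2),0,221,0,0,cv2.BORDER_CONSTANT)]))
E
```

```text
209.0 [224.  238.5] [15.4 19.2] 49
195.0 [196.7 230.2] [14.3 18.7] 54
430.0 [246.7 217. ] [18.5 39.3] 45
151.5 [227.1 205.4] [13.  16.4] 48
```

View pics/lamp.png

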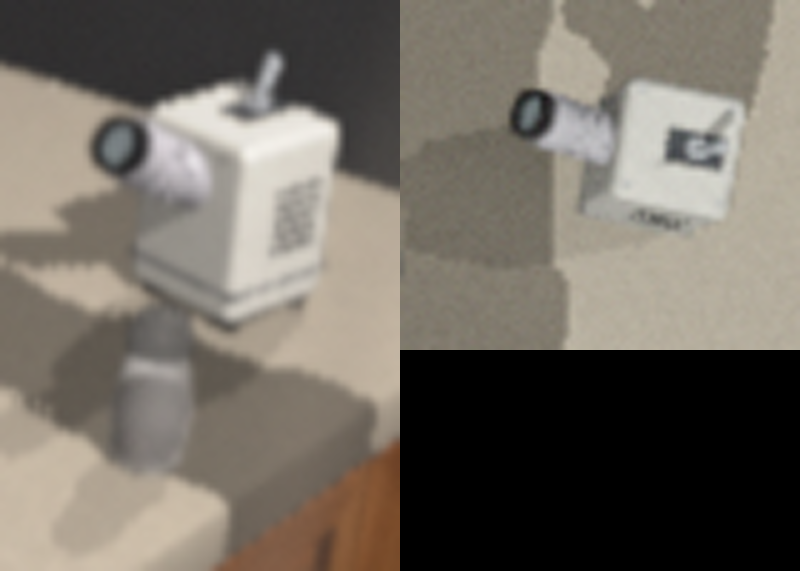

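```bash
python3 - <<'E'
from h import *
np.set_printoptions(precision=4,suppress=True)
S=lambda u,v:('scene0',(300+u/5.71-.5,135+v/5.71-.5)); T=lambda u,v:('top0',(310+(u-400)/5-.5,165+v/5-.5))
rim=tri([S(122,147),T(533,113)]);print('rim',rim)
print('tog base',tri([S(262,108),T(695,147)]))
c=[plane(*T(*p),.118) for p in [(632,82),(742,97),(728,218),(617,203)]]
print('corners',c,np.mean(c,0))
for e in range(4): print(np.linalg.norm(c[e]-c[e-1]),np.degrees(np.arctan2(*(c[e]-c[e-1])[1::-1])))
t=lambda u,v:('top0',(u*.64-.5,v*.64-.5))
for n,p,z in[('large',(386,288),.053),('nearmid',(353,295.5),.048),('nearleft',(319,303),.048),('farR',(377,252),.048),('farL',(312,267),.048),('mill',(222,282),.1),('salt',(475,341),.05)]: print(n,plane(*t(*p),z))
print('large tri',tri([('scene0',(394*.64-.5,328*.64-.5)),t(386,288)]))
im=cv2.imread('pics/top0.png');print(im[184,246],im[193,203])
E
```

```text
rim (array([ 0.4578, -0.1859,  0.1205]), [np.float64(3.6373845954940073e-07), np.float64(3.637384597235701e-07)])
tog base (array([ 0.4367, -0.293 ,  0.1192]), [np.float64(0.0015381917414702447), np.float64(0.0015381917414703573)])
corners [array([ 0.4807, -0.252 ,  0.118 ]), array([ 0.4724, -0.3243,  0.118 ]), array([ 0.3917, -0.3131,  0.118 ]), array([ 0.3998, -0.2408,  0.118 ])] [ 0.4361 -0.2826  0.118 ]
0.08164479106873355 -7.856284285428494
0.07284002019074141 -96.5252257991031
0.08143547398188208 172.08310249443883
0.07275906302523702 83.641173236676
large [0.4735 0.111  0.053 ]
nearmid [0.4556 0.1841 0.048 ]
nearleft [0.4368 0.259  0.048 ]
farR [0.5562 0.1337 0.048 ]
farL [0.5181 0.2785 0.048 ]
mill [0.4694 0.4629 0.1   ]
salt [ 0.3608 -0.0875  0.05  ]
large tri (array([0.4743, 0.1119, 0.0558]), [np.float64(0.001715287438237655), np.float64(0.0017152874382377228)])
[146 180 209] [137 171 202]
```

```bash
cat > mv.py <<'E'
from h import *
from scipy.spatial.transform import Rotation as Ro
def RT(th,ph=0):
    a,b=np.radians([th,ph]);x=np.array([np.cos(a)*np.cos(b),np.sin(a)*np.cos(b),np.sin(b)])
    y=np.array([np.sin(a),-np.cos(a),0]);return np.c_[x,y,np.cross(x,y)]
def R0(o): w,x,y,z=o['tool_rot'];return Ro.from_quat([x,y,z,w]).as_matrix()
def rows(wps,base=None):
    "wps: (pos,R,open,...)"
    o=get_obs();p,R=(o['eef_pos'],R0(o)) if base is None else base
    for q,Q in wps:
        print(np.round(np.r_[R.T@(np.array(q)-p),0,0,0][:3],4).tolist(),np.round(np.degrees(Ro.from_matrix(R.T@Q).as_rotvec()),1).tolist())
E
python3 - <<'E'
from mv import *
rows([((.30,.52,.26),RT(150)),((.40,.40,.26),RT(130)),((.46,.28,.26),RT(104)),((.48,.16,.26),RT(100)),((.48,.04,.27),RT(95)),((.46,-.08,.28),RT(85)),((.455,-.14,.28),RT(81))])
E
```

```text
[-0.1283, -0.0881, -0.0293] [-0.1, 0.0, 12.4]
[-0.26, -0.1722, -0.0292] [-0.1, 0.0, 32.4]
[-0.3535, -0.2684, -0.029] [-0.1, 0.0, 58.4]
[-0.4089, -0.3767, -0.0289] [-0.1, 0.0, 62.4]
[-0.4453, -0.4911, -0.0387] [-0.1, 0.1, 67.4]
[-0.4626, -0.6115, -0.0485] [-0.1, 0.1, 77.4]
[-0.476, -0.6702, -0.0485] [-0.1, 0.1, 81.4]
```

{"name": "arm_command", "arguments": {
  "commands": [-0.04,-0.03,-0.01,0,0,4,0,-0.08,-0.055,-0.02,0,0,9,0,-0.12,-0.085,-0.03,0,0,15,0,-0.16,-0.11,-0.03,0,0,22,0,-0.2,-0.135,-0.03,0,0,29,0,-0.24,-0.16,-0.03,0,0,36,0,-0.275,-0.185,-0.03,0,0,43,0,-0.31,-0.22,-0.03,0,0,50,0],
  "force": 30
}}

```text
t: 0.95
eef_pos: [0.4341, 0.3389, 0.2612]
tool_rot: [-0.0, 0.558, 0.83, 0.0]
contact_force: [0.1, 0.9, -0.0]
gripper_width: -0.002
grasp_force: 0.0
```

```bash
python3 - <<'E'
from mv import *
o=get_obs();print(o['eef_pos'],o['t'],o['q'],o['gripper_width'])
rows([((.46,.28,.26),RT(104)),((.48,.16,.26),RT(100)),((.48,.04,.27),RT(95)),((.46,-.08,.28),RT(85)),((.455,-.14,.28),RT(81))])
E
```

```text
[0.43412016 0.3388919  0.26119364] 0.95 [-1.03526291  0.24594844  0.31154908  1.83817443 -0.08541399  1.06992006
 -0.30532972] -0.0020646805893168706
[-0.0643, 0.0018, 0.0012] [0.0, -0.0, 8.1]
[-0.183, -0.0249, 0.0011] [0.0, -0.0, 12.1]
[-0.2942, -0.0701, -0.0089] [0.0, -0.0, 17.1]
[-0.3978, -0.1338, -0.019] [0.0, -0.0, 27.1]
[-0.4515, -0.161, -0.019] [0.0, -0.0, 31.1]
```

```bash
python3 -c "
from h import *; snap('wrist','w1')"
```

{"name": "arm_command", "arguments": {
  "commands": [-0.045,0,0,0,0,6,0,-0.09,0,0,0,0,9,0,-0.135,-0.015,0,0,0,11,0,-0.18,-0.025,0,0,0,12,0]
}}

```text
t: 1.4
eef_pos: [0.4783, 0.1619, 0.2611]
tool_rot: [-0.0, 0.641, 0.768, -0.0]
contact_force: [2.6, 0.7, 1.2]
gripper_width: -0.0
grasp_force: 0.0
```

```bash
python3 - <<'E'
from mv import *
snap('wrist','w2')
o=get_obs();print(o['eef_pos'],o['t'])
rows([((.48,.04,.27),RT(95)),((.46,-.08,.28),RT(85)),((.455,-.14,.28),RT(81))])
cv2.imwrite('pics/w12.png',cv2.resize(np.vstack([cv2.imread('pics/w1.png'),cv2.imread('pics/w2.png')])[:,:],(400,600)))
E
```

```text
[0.47974304 0.15289701 0.26136323] 1.45
[-0.1113, -0.0188, -0.0083] [-0.0, 0.2, 4.7]
[-0.2263, -0.0588, -0.0178] [-0.0, 0.2, 14.7]
[-0.2846, -0.0739, -0.0176] [-0.0, 0.2, 18.7]
```

View pics/w12.png

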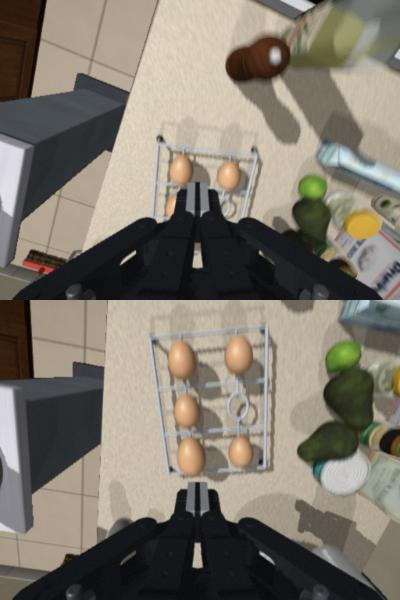

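Wrist views: the second shows the whole rack. The large egg is nearest the fingers at about (190,457−300) in the half-size frame. Next I move over the lamp.

{"name": "arm_command", "arguments": {
  "commands": [-0.045,-0.005,-0.005,0,0,2,0,-0.09,-0.015,-0.01,0,0,4,0,-0.135,-0.025,-0.015,0,0,7,0,-0.18,-0.04,-0.02,0,0,11,0,-0.225,-0.06,-0.02,0,0,15,0,-0.27,-0.075,-0.02,0,0,18.7,0,-0.315,-0.09,-0.02,0,0,18.7,0,-0.36,-0.105,-0.02,0,0,18.7,0]
}}

```text
t: 2.25
eef_pos: [0.4396, -0.2106, 0.2815]
tool_rot: [0.0, 0.756, 0.654, 0.0]
contact_force: [0.7, -0.0, 0.4]
gripper_width: 0.001
grasp_force: 0.0
```

```bash
python3 - <<'E'
from mv import *
snap('wrist','w3')
o=get_obs();print(o['eef_pos'],o['t'],o['q'])
rows([((.44,-.29,.28),RT(81)),((.44,-.36,.28),RT(81))])
E
```

```text
[ 0.43738632 -0.21885951  0.28215006] 2.3 [-0.37816159  0.12397003  0.79314985  1.96591059 -0.09638911  1.08746041
  0.30238629]
[-0.0699, 0.0134, 0.0024] [0.1, 0.2, 0.2]
[-0.1391, 0.0241, 0.0027] [0.1, 0.2, 0.2]
```

{"name": "arm_command", "arguments": {
  "commands": [-0.045,0.005,0,0,0,0,0,-0.09,0.015,0,0,0,0,0,-0.13,0.02,0,0,0,0,0,-0.145,0.025,0,0,0,0,0,-0.145,0.025,0,0,0,0,0]
}}

```text
t: 2.8
eef_pos: [0.4433, -0.3587, 0.281]
tool_rot: [0.0, 0.758, 0.652, -0.001]
contact_force: [-0.6, -0.5, -0.2]
gripper_width: 0.002
grasp_force: 0.0
```

```bash
python3 - <<'E'
from mv import *
snap('wrist','w4')
o=get_obs();print(o['eef_pos'],o['t'],o['q'])
a=cv2.imread('pics/w3.png');b=cv2.imread('pics/w4.png')
print(proj('w4',(.458,-.186,.125)),proj('w4',(.436,-.29,.12)),proj('w3',(.458,-.186,.125)))
c=b[80:344,150:502]
cv2.imwrite('pics/w4b.png',cv2.resize(b[100:325,130:430],(800,600),interpolation=2))
E
```

```text
[ 0.44357872 -0.35683908  0.28084271] 2.85 [-0.08275295  0.32913423  0.83115851  1.794151   -0.26543381  1.13580043
  0.68800632]
[240.99876272 -12.80956822] [236.32677856 110.13897879] [266.73742285 149.83865844]
```

View pics/w4b.png

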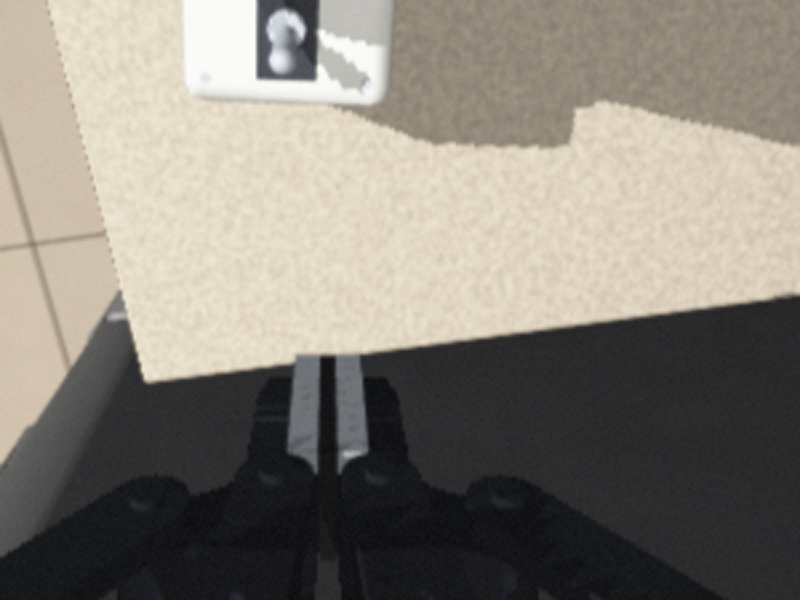

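The lamp is at the top of this picture: the toggle ball is at about (282,60), the lever mount at (287,28), and the housing's back corners at (190,95) and (385,100). Next I crop w3 and w4 tightly around it.

```bash
python3 - <<'E'
import cv2,numpy as np
a=cv2.imread('pics/w3.png')[110:340,180:333];b=cv2.imread('pics/w4.png')[0:230,170:323]
cv2.imwrite('pics/w34.png',np.hstack([cv2.resize(i,(399,600),interpolation=2) for i in(a,b)]))
E
```

```text
(no output)
```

View pics/w34.png

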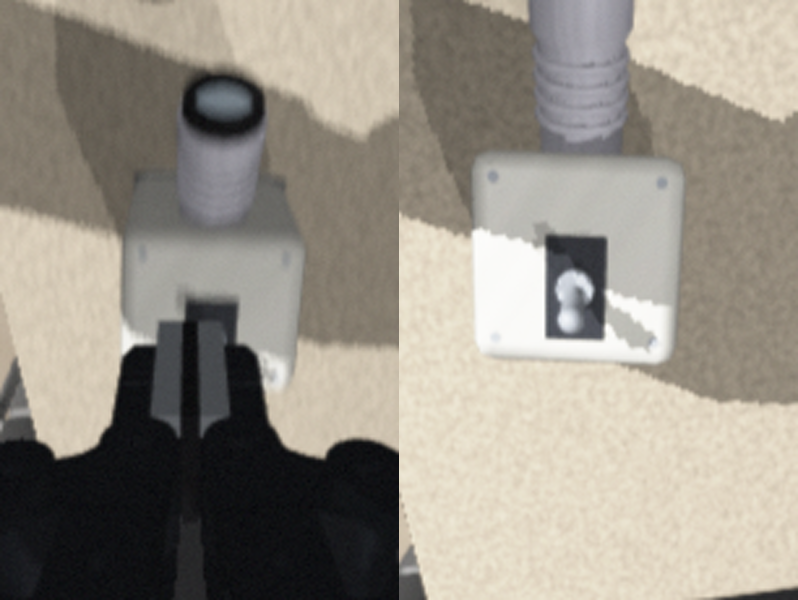

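w3 (left) shows the eyecup rim centred at (223,103). w4 (right) shows the housing screws at (493,177), (662,183), (651,343), (495,338), the ball at (570,318) and the lever mount at (575,290).

```bash
python3 - <<'E'
from h import *
np.set_printoptions(precision=4,suppress=True)
k=600/230
A=lambda u,v:('w3',(180+u/k-.5,110+v/k-.5)); B=lambda u,v:('w4',(170+(u-399)/k-.5,v/k-.5))
s=[plane(*B(*p),.118) for p in[(493,177),(662,183),(651,343),(495,338)]]
f=lambda d:np.degrees(np.arctan2(d[1],d[0]))
print(s,np.mean(s,0),[f(s[0]-s[3]),f(s[1]-s[2]),f(s[1]-s[0])-90+180,f(s[2]-s[3])+90])
c=[plane(*B(*p),.118) for p in[(476,155),(684,162),(671,362),(478,354)]]
print('c',np.mean(c,0),[f(c[0]-c[3]),f(c[1]-c[2]),f(c[1]-c[0])+90,f(c[2]-c[3])+90], [np.linalg.norm(c[i]-c[i-1]) for i in range(4)])
print('ball',plane(*B(570,318),.148),'slot',plane(*B(576,287),.118),'slotlong',f(plane(*B(577,236),.118)-plane(*B(574,338),.118)))
m=lambda u,v:('scene0',(300+u/5.71-.5,135+v/5.71-.5)); T=lambda u,v:('top0',(310+(u-400)/5-.5,165+v/5-.5))
print('rim z125',plane(*A(223,103),.125),plane(*m(122,147),.125),plane(*T(533,113),.125)); print(tri([A(223,103),m(122,147),T(533,113)]))
cen=np.mean(c,0)[:2];print('heading centre->rim',f(tri([A(223,103),m(122,147),T(533,113)])[0][:2]-cen))
E
```

```text
[array([ 0.4125, -0.2453,  0.118 ]), array([ 0.4756, -0.2569,  0.118 ]), array([ 0.4635, -0.3158,  0.118 ]), array([ 0.4013, -0.3045,  0.118 ])] [ 0.4382 -0.2806  0.118 ] [np.float64(79.21879696109738), np.float64(78.4017380619465), np.float64(79.60901498905825), np.float64(79.69353879124148)]
c [ 0.4391 -0.2805  0.118 ] [np.float64(78.6541184536431), np.float64(79.14678693307158), np.float64(79.71980134787792), np.float64(79.1464830538225)] [np.float64(0.07433326108605431), np.float64(0.07825383427338561), np.float64(0.07511353412877685), np.float64(0.07888908141789767)]
ball [ 0.4349 -0.2985  0.148 ] slot [ 0.437  -0.2896  0.118 ] slotlong 78.75830483792541
rim z125 [ 0.4563 -0.1848  0.125 ] [ 0.4519 -0.1769  0.125 ] [ 0.457 -0.185  0.125]
(array([ 0.4572, -0.1856,  0.1209]), [np.float64(0.0008055066084120158), np.float64(0.0003833115465490185), np.float64(0.0005865857272464746)])
heading centre->rim 79.20643530547333
```

```bash
python3 - <<'E'
from mv import *
h=np.array([np.cos(np.radians(79.2)),np.sin(np.radians(79.2)),0]);p=np.array([.4367,-.29,.137])
rows([(p-.045*h,RT(79.2)),(p-.030*h,RT(79.2)),(p-.008*h,RT(79.2)),(p-.05*h,RT(79.2))])
E
```

```text
[0.0202, -0.0183, 0.1439] [-0.1, 0.0, 2.4]
[0.0352, -0.0177, 0.1439] [-0.1, 0.0, 2.4]
[0.0572, -0.0168, 0.1438] [-0.1, 0.0, 2.4]
[0.0152, -0.0185, 0.1439] [-0.1, 0.0, 2.4]
```

{"name": "arm_command", "arguments": {
  "commands": [0.015,-0.018,0.04,0,0,2.4,0,0.015,-0.018,0.085,0,0,2.4,0,0.015,-0.018,0.125,0,0,2.4,0,0.015,-0.018,0.142,0,0,2.4,0,0.015,-0.018,0.144,0,0,2.4,0,0.02,-0.018,0.144,0,0,2.4,0]
}}

```text
t: 3.45
eef_pos: [0.4293, -0.3334, 0.1377]
tool_rot: [0.0, 0.77, 0.638, 0.0]
contact_force: [0.2, 0.3, 0.9]
gripper_width: 0.004
grasp_force: 0.0
```

```bash
python3 - <<'E'
from mv import *
o=get_obs();print(o['eef_pos'],o['t'],o['contact_force'])
h=np.array([np.cos(np.radians(79.2)),np.sin(np.radians(79.2)),0]);p=np.array([.4367,-.29,.137])
rows([(p-.030*h,RT(79.2)),(p-.008*h,RT(79.2)),(p-.05*h,RT(79.2))])
E
```

```text
[ 0.42926447 -0.33339256  0.13770955] 3.45 [0.1765173  0.2985768  0.92911636]
[0.014, -0.0008, 0.0007] [0.0, -0.0, 0.1]
[0.036, -0.0008, 0.0007] [0.0, -0.0, 0.1]
[-0.006, -0.0008, 0.0007] [0.0, -0.0, 0.1]
```

{"name": "arm_command", "arguments": {
  "commands": [0.01,-0.001,0.001,0,0,0,0,0.02,-0.001,0.001,0,0,0,0,0.027,-0.001,0.001,0,0,0,0,0.032,-0.001,0.001,0,0,0,0,0.036,-0.001,0.001,0,0,0,0,0.037,-0.001,0.001,0,0,0,0,0.038,-0.001,0.001,0,0,0,0,0.038,-0.001,0.001,0,0,0,0]
}}

```text
t: 4.25
eef_pos: [0.4351, -0.2981, 0.1367]
tool_rot: [0.001, 0.771, 0.637, -0.0]
contact_force: [1.7, -5.5, 0.5]
gripper_width: 0.002
grasp_force: 2.2
```

```bash
python3 - <<'E'
from mv import *
o=get_obs();print(o['eef_pos'],o['t'],o['contact_force'])
h=np.array([np.cos(np.radians(79.2)),np.sin(np.radians(79.2)),0]);p=np.array([.4367,-.29,.137])
print((o['eef_pos']-p)@h)
E
```

```text
[ 0.43509421 -0.29805249  0.13666582] 4.25 [ 1.74020925 -5.50666164  0.54522837]
-0.008210756668721975
```

The push met 5.5 N, well above the 1 N the lever needs, so it is at its stop. I retreat and check by camera.

{"name": "arm_command", "arguments": {
  "commands": [-0.02,0,-0.005,0,0,0,0,-0.035,0,-0.04,0,0,0,0,-0.04,0,-0.085,0,0,0,0,-0.05,0,-0.125,0,0,0,0,-0.05,0,-0.14,0,0,0,0,-0.05,0,-0.14,0,0,0,0]
}}

```text
t: 4.85
eef_pos: [0.4264, -0.3461, 0.2781]
tool_rot: [0.001, 0.77, 0.638, 0.001]
contact_force: [0.0, -0.0, -0.2]
gripper_width: -0.0
grasp_force: 0.0
```

```bash
python3 - <<'E'
from mv import *
snap('wrist','w5')
o=get_obs();print(o['eef_pos'],o['t'],o['contact_force'])
pv=np.array([.4367,-.29,.12]);h=np.array([np.cos(np.radians(79.2)),np.sin(np.radians(79.2)),0])
for a in(0,.7,.9): print(a,proj('w5',pv+.031*np.array([*(h[:2]*np.sin(a-.45)),np.cos(a-.45)])))
print(proj('w5',pv),proj('w5',[.4583,-.178,.125]))
a=cv2.imread('pics/w5.png')[0:200,170:323];b=cv2.imread('pics/w2.png')[130:330,170:350]
cv2.imwrite('pics/w52.png',np.hstack([cv2.resize(a,(382,500),interpolation=2),cv2.resize(cv2.imread('pics/w2.png')[170:330,180:310],(406,500),interpolation=2)]))
rows([((.4583,-.16,.281),RT(90)),((.478,.02,.28),RT(100)),((.474,.15,.25),RT(104))])
E
```

```text
[ 0.42586736 -0.34500139  0.27617206] 4.9 [-0.67126992  0.01734448 -0.92986306]
0 [252.30476822 137.75173391]
0.7 [252.33625738 115.04965413]
0.9 [252.33823939 108.37876496]
[252.25830503 120.48384794] [252.67177778 -10.99082289]
[0.1878, -0.0025, -0.0046] [0.0, -0.1, -10.7]
[0.3683, -0.0166, -0.0034] [0.0, -0.1, -20.7]
[0.4953, -0.0448, 0.0267] [0.0, -0.1, -24.7]
```

View pics/w52.png

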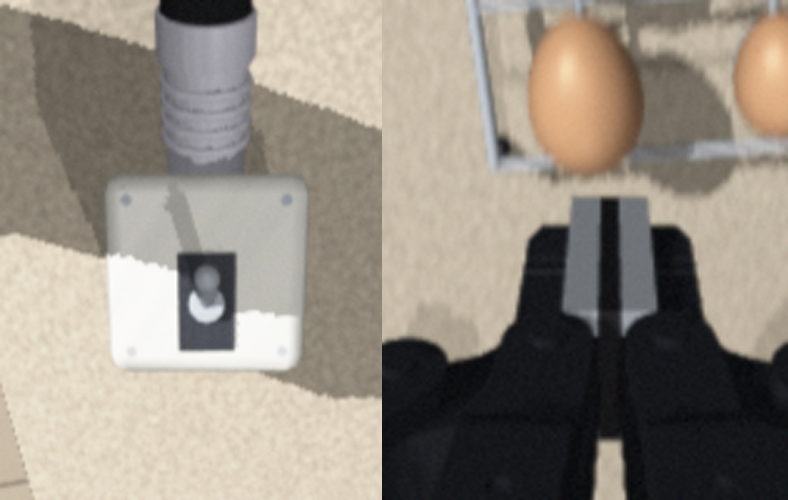

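The lever now leans forward: the ball is at (207,278) in the crop, i.e. v≈111, which gives about 0.84 rad, so the lamp is on. The large egg is at (585,95) in the right crop with its fatter end down, towards the lamp.

{"name": "arm_command", "arguments": {
  "commands": [0.045,0,0,0,0,-2,0,0.09,0,0,0,0,-5,0,0.135,0,0,0,0,-8,0,0.18,-0.003,0,0,0,-11,0,0.225,-0.006,0,0,0,-14,0,0.27,-0.01,0,0,0,-17,0,0.315,-0.014,0,0,0,-20,0,0.36,-0.018,0,0,0,-22,0]
}}

```text
t: 5.7
eef_pos: [0.4733, 0.014, 0.2743]
tool_rot: [-0.001, 0.633, 0.774, -0.001]
contact_force: [0.4, -0.4, -0.2]
gripper_width: -0.001
grasp_force: 0.0
```

{"name": "arm_command", "arguments": {
  "commands": [0.045,-0.002,0.01,0,0,-1,0,0.09,-0.004,0.02,0,0,-2.5,0,0.12,-0.006,0.025,0,0,-2.5,0,0.12,-0.006,0.025,0,0,-2.5,0,0.12,-0.006,0.025,0,0,-2.5,0]
}}

```text
t: 6.2
eef_pos: [0.4441, 0.1283, 0.2495]
tool_rot: [-0.001, 0.616, 0.788, -0.002]
contact_force: [0.2, -0.8, -1.4]
gripper_width: -0.001
grasp_force: 0.0
```

```bash
python3 - <<'E'
from mv import *
snap('wrist','w6')
o=get_obs();print(o['eef_pos'],o['t'],o['q'])
print(proj('w6',(.474,.111,.054)))
im=cv2.imread('pics/w6.png');print(im[tuple(np.int32(proj('w6',(.474,.111,.054)))[::-1])])
E
```

```text
[0.44478666 0.12740337 0.24998083] 6.25 [-0.87272587  0.09791841  0.49782266  2.04476031 -0.05435312  1.01437987
 -0.10754044]
[272.83433203 184.22874604]
[144 188 232]
```

{"name": "arm_command", "arguments": {
  "commands": [-0.04,0,-0.02,0,0,0,0,-0.06,0,-0.02,0,0,0,0,-0.06,0,-0.02,0,0,0,0,-0.06,0,-0.02,0,0,0,0.5]
}}

```text
t: 6.65
eef_pos: [0.4597, 0.0687, 0.2709]
tool_rot: [-0.0, 0.618, 0.786, -0.0]
contact_force: [0.7, -0.1, 0.1]
gripper_width: 0.154
grasp_force: 0.0
```

```bash
cat > seg.py <<'E'
from h import *
def seg(tag):
    im=cv2.imread(f'pics/{tag}.png');h=cv2.cvtColor(im,cv2.COLOR_BGR2HSV)
    m=((h[:,:,0]>3)&(h[:,:,0]<16)&(h[:,:,1]>90)&(h[:,:,2]>70)).astype(np.uint8)
    m=cv2.morphologyEx(m,cv2.MORPH_OPEN,np.ones((3,3)))
    cs,_=cv2.findContours(m,cv2.RETR_EXTERNAL,cv2.CHAIN_APPROX_NONE)
    out=[]
    for c in cs:
        if cv2.contourArea(c)>400:
            out.append((cv2.contourArea(c),cv2.fitEllipse(c),c))
    return out
E
python3 - <<'E'
from seg import *
from mv import *
snap('wrist','w7')
o=get_obs();print(o['eef_pos'],o['t'])
for t in('w6','w7'):
    print(t)
    for s in seg(t): print(s[0],np.round(s[1][0],1),np.round(s[1][1],1),round(s[1][2],1),plane(t,s[1][0],.053).round(4))
E
```

```text
[0.45960342 0.06958177 0.27081635] 6.7
w6
1075.5 [342.  180.7] [32.6 42.1] 6.0 [0.5563 0.136  0.053 ]
1570.5 [275.4 183. ] [37.6 53.3] 179.7 [0.4768 0.1131 0.053 ]
1226.0 [275.3 120.1] [34. 46.] 0.3 [0.4564 0.1868 0.053 ]
1577.0 [275.6  48.7] [36.8 54.7] 1.3 [0.4367 0.2592 0.053 ]
1627.5 [353.2  46.6] [37.8 55. ] 11.6 [0.5169 0.2811 0.053 ]
w7
1107.5 [340.5 128.3] [32.7 43.3] 7.8 [0.5563 0.1356 0.053 ]
1633.5 [274.  130.2] [37.9 55. ] 0.5 [0.4765 0.1138 0.053 ]
1295.0 [273.4  64.6] [33.8 48.9] 1.2 [0.4563 0.1865 0.053 ]
463.0 [273.1   7.6] [19.3 35.6] 90.2 [0.4411 0.242  0.053 ]
```

```bash
python3 - <<'E'
from seg import *
from mv import *
from scipy.optimize import least_squares
# egg model: silhouette of ellipsoid (a,b,b) fit by dual conic to contours in w6,w7 (per egg), heading -74.7
def dual(t,p,a,b,th):
    d=np.load(t+'.npz');R=RT(th)[:, :];ax=R[:,0]
    Q=np.zeros((4,4));Q[:3,:3]=a*a*np.outer(ax,ax)+b*b*(np.eye(3)-np.outer(ax,ax))
    H=np.eye(4);H[:3,3]=p;Q[3,3]=-1;Q=H@Q@H.T
    T=np.linalg.inv(d['T']);P=d['K']@T[:3];return P@Q@P.T
def err(t,c,*k):
    C=np.linalg.inv(dual(t,*k));x=np.c_[c.reshape(-1,2),np.ones(len(c.reshape(-1,2)))]
    f=np.einsum('ni,ij,nj->n',x,C,x);g=2*np.linalg.norm((x@C)[:,:2],axis=1);return f/g
S={t:seg(t) for t in('w2','w6','w7')}
for q in [(.4767,.1134),(.4564,.1867),(.4367,.2592),(.5563,.1358),(.5169,.2811)]:
    g=[(t,s[2]) for t in S for s in S[t] if np.linalg.norm(plane(t,s[1][0],.053)[:2]-q)<.015 and s[2].min()>2]
    F=lambda v:np.concatenate([err(t,c,v[:3],v[3],v[4],v[5]) for t,c in g])
    r=least_squares(F,[*q,.05,.03,.022,105],x_scale=[.01,.01,.01,.01,.01,10],loss='soft_l1')
    print(q,[t for t,_ in g],r.x.round(4),'rms px',np.sqrt(np.mean(F(r.x)**2)).round(2))
E
```

```text
(0.4767, 0.1134) ['w2', 'w6', 'w7'] [4.761000e-01 1.138000e-01 5.990000e-02 3.300000e-02 2.280000e-02
 1.060983e+02] rms px 0.65
(0.4564, 0.1867) ['w2', 'w6', 'w7'] [4.565000e-01 1.857000e-01 5.500000e-02 2.550000e-02 1.950000e-02
 1.066778e+02] rms px 0.74
(0.4367, 0.2592) ['w2', 'w6'] [4.373000e-01 2.571000e-01 5.550000e-02 2.540000e-02 1.960000e-02
 1.070366e+02] rms px 0.97
(0.5563, 0.1358) ['w2', 'w6', 'w7'] [5.559000e-01 1.352000e-01 5.410000e-02 2.600000e-02 1.930000e-02
 1.062407e+02] rms px 0.67
(0.5169, 0.2811) ['w2', 'w6'] [5.166000e-01 2.790000e-01 5.530000e-02 2.530000e-02 1.930000e-02
 1.079587e+02] rms px 0.91
```

```bash
python3 - <<'E'
from mv import *
p=np.array([.4768,.1118,0]);rows([(p+[0,0,z],RT(105.5)) for z in(.1,.03)])
E
```

```text
[0.0369, 0.0269, 0.1708] [-0.1, -0.0, -1.8]
[0.0369, 0.0269, 0.2408] [-0.1, -0.0, -1.8]
```

{"name": "arm_command", "arguments": {
  "commands": [0.03,0.022,0.03,0,0,-1.8,0.78,0.037,0.027,0.07,0,0,-1.8,0.78,0.037,0.027,0.11,0,0,-1.8,0.78,0.037,0.027,0.14,0,0,-1.8,0.78,0.037,0.027,0.16,0,0,-1.8,0.78,0.037,0.027,0.17,0,0,-1.8,0.78,0.037,0.027,0.17,0,0,-1.8,0.78]
}}

```text
t: 7.4
eef_pos: [0.4764, 0.1124, 0.1001]
tool_rot: [-0.001, 0.604, 0.797, -0.001]
contact_force: [-0.7, -0.3, 0.7]
gripper_width: 0.778
grasp_force: 0.0
```

```bash
python3 - <<'E'
from mv import *
snap('wrist','w8')
o=get_obs();print(o['eef_pos'],o['t'],o['gripper_width'])
p=np.array([.4768,.1118,0]);rows([(p+[0,0,z],RT(105.5)) for z in(.06,.03)])
cv2.imwrite('pics/w8b.png',cv2.imread('pics/w8.png'))
E
```

```text
[0.47725949 0.11243615 0.10118203] 7.45 0.7806083850124367
[-0.0005, -0.0006, 0.0412] [-0.0, 0.0, 0.1]
[-0.0005, -0.0006, 0.0712] [-0.0, 0.0, 0.1]
```

View pics/w8b.png

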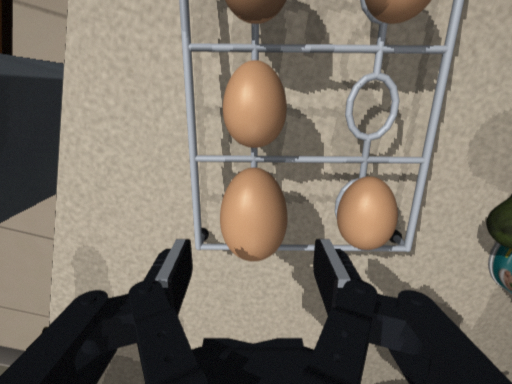

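The picture shows the large egg at (254,214), midway between the fingers (175 and 332) and pointing along the tool. The alignment is good, so I descend and close.

{"name": "arm_command", "arguments": {
  "commands": [0,-0.001,0.03,0,0,0,0.78,0,-0.001,0.05,0,0,0,0.78,0,-0.001,0.065,0,0,0,0.78,0,-0.001,0.071,0,0,0,0.78,0,-0.001,0.071,0,0,0,0.7,0,-0.001,0.071,0,0,0,0.6,0,-0.001,0.071,0,0,0,0.5,0,-0.001,0.071,0,0,0,0.4],
  "force": 30
}}

```text
t: 8.25
eef_pos: [0.4775, 0.1121, 0.0314]
tool_rot: [0.001, 0.605, 0.796, 0.001]
contact_force: [-1.1, 0.3, 6.7]
gripper_width: 0.555
grasp_force: 30.3
```

{"name": "arm_command", "arguments": {
  "commands": [0,0,0,0,0,0,0.4,0,0,0,0,0,0,0.4,0,0,0,0,0,0,0.4]
}}

```text
t: 8.55
eef_pos: [0.4775, 0.1121, 0.0314]
tool_rot: [0.0, 0.605, 0.796, 0.001]
contact_force: [0.8, 0.2, 6.6]
gripper_width: 0.548
grasp_force: 30.3
```

{"name": "arm_command", "arguments": {
  "commands": [0,0,-0.005,0,0,0,0.4,0,0,-0.015,0,0,0,0.4,0,0,-0.03,0,0,0,0.4,0,0,-0.04,0,0,0,0.4,0,0,-0.04,0,0,0,0.4,0,0,-0.04,0,0,0,0.4]
}}

```text
t: 9.15
eef_pos: [0.4765, 0.112, 0.0705]
tool_rot: [0.0, 0.605, 0.796, 0.0]
contact_force: [0.5, -0.6, -0.8]
gripper_width: 0.554
grasp_force: 31.0
```

```bash
python3 - <<'E'
from mv import *
snap('wrist','w9');snap('scene','s9')
o=get_obs();print(o['eef_pos'],o['t'],o['gripper_width'],o['contact_force'],o['grasp_force'],o['q'])
a=cv2.imread('pics/s9.png')[185:265,190:290];b=cv2.imread('pics/w9.png')
cv2.imwrite('pics/c9.png',np.hstack([cv2.resize(b[60:384,130:390],(400,498),interpolation=2),cv2.resize(a,(398,498),interpolation=2)]))
E
```

```text
[0.4760746  0.11178243 0.06992111] 9.25 0.5538858475526958 [-0.1128166  -0.06840897 -0.80254751] 31.02637220174074 [-0.70565463  0.43858676  0.42786198  2.14703843 -0.31042265  0.61483194
  0.21413237]
```

View pics/c9.png

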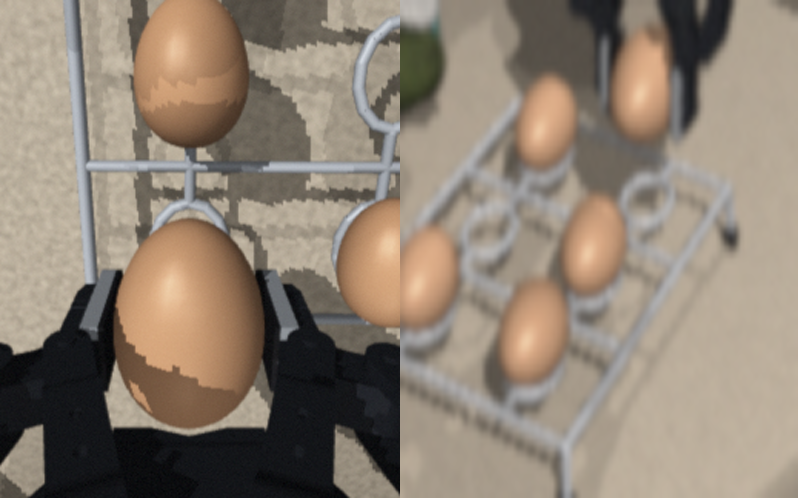

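The egg is lifted cleanly between the pads: left crop at (190,320), lying in line with the tool. The ring is empty and the other eggs are in place. Next I work out the egg's pose in the hand.

```bash
cat > fit.py <<'E'
from seg import *
from mv import *
from scipy.optimize import least_squares
def outline(t,o,v,n=160):
    "egg in tool frame: centre v[:3], pitch v[3], yaw v[4] deg; egg surface of revolution -> silhouette hull"
    x=np.linspace(-1,1,61);b=.0245*np.sqrt(np.clip(1-x**2,0,1))*(1+.085*x-.004) ;a=np.linspace(0,2*np.pi,72)
    P=np.array([[.035*X,B*np.cos(t_),B*np.sin(t_)] for X,B in zip(x,b) for t_ in a])
    Re=Ro.from_euler('zy',[180+v[4],v[3]],degrees=True).as_matrix()
    P=(P@Re.T+v[:3])@R0(o).T+o['eef_pos']
    d=np.load(t+'.npz');q=(P-d['T'][:3,3])@d['T'][:3,:3]@d['K'].T;q=(q[:,:2]/q[:,2:]).astype(np.float32)
    return cv2.convexHull(q)
def fit(t,o,near,v0=(.002,0,-.0216,3,0)):
    c=min(seg(t),key=lambda s:np.linalg.norm(np.array(s[1][0])-near))[2]
    pts=cv2.convexHull(c).reshape(-1,2).astype(float)
    F=lambda v:np.r_[[cv2.pointPolygonTest(outline(t,o,np.r_[v[0],v[1],v[2],v[3],v[4]]),(float(p[0]),float(p[1])),True)-v[5] for p in pts],(v[3]-3)/10*3,(v[5]-.7)]
    r=least_squares(F,[*v0,.7],x_scale=[.005,.005,.005,5,5,1],diff_step=1e-3,loss='soft_l1')
    return r.x,np.sqrt(np.mean(r.fun**2)),len(pts)
E
python3 - <<'E'
from fit import *
o=get_obs()
u=proj('w9',o['eef_pos']-[0,0,-.0216]);print(u)
for s in seg('w9'): print(s[0],np.round(s[1],1) if 0 else s[1])
print(fit('w9',o,u))
E
```

```text
[250.94376035 271.48279093]
10220.5 ((252.08827209472656, 271.0902404785156), (96.4991683959961, 134.9597930908203), 179.70582580566406)
4546.0 ((384.2952880859375, 231.3177032470703), (69.8582992553711, 83.01459503173828), 5.111356735229492)
5787.5 ((253.61557006835938, 105.2553482055664), (73.74574279785156, 100.14311981201172), 1.1956803798675537)
(array([ 2.03160093e-03,  5.75102307e-04, -2.24820508e-02,  2.33137656e-01,
       -8.45976354e-05,  9.60157758e-01]), np.float64(0.23740849867856006), 51)
```

```bash
sed -i 's/(v\[3\]-3)\/10\*3/0/' fit.py; python3 - <<'E'
from fit import *
o=get_obs();np.set_printoptions(precision=4,suppress=True)
t='w9';c=max(seg(t),key=lambda s:s[0])[2];pts=cv2.convexHull(c).reshape(-1,2).astype(float)
for pit in(-9,-6,-3,0,3):
    F=lambda v:np.array([cv2.pointPolygonTest(outline(t,o,[v[0]/1e3,v[1]/1e3,v[2]/1e3,pit,v[3]]),(float(p[0]),float(p[1])),True)-v[4] for p in pts])
    r=least_squares(F,[2,.1,-21.6,.1,.7],diff_step=.02,loss='soft_l1');print(pit,r.x,np.sqrt(np.mean(r.fun**2)))
bx=RT(79.2,30)[:,0];rim=np.array([.4583,-.178,.125]);e=rim+.045*bx
R=RT(79.2,33);off=np.array([.002,0,-.022])
for d in(.08,.03,0): print('tcp',rim+(.045+d)*bx-R@off)
tc=lambda d:rim+(.045+d)*bx-R@off
rows([((.47,.09,.20),RT(100)),((.465,-.02,.22),RT(90,15)),(tc(.08),R),(tc(.03),R)])
E
```

```text
-9 [-7.5435  0.5746 -8.0213 -0.1973 -4.2293] 0.22158076352989442
-6 [ -4.5998   0.5775 -12.4943  -0.1814  -2.7398] 0.20877496189614633
-3 [ -1.28     0.5774 -17.4907  -0.1853  -0.93  ] 0.20289700591484233
0 [  2.3408   0.5754 -22.9113  -0.1847   1.2201] 0.1969930851771625
3 [  6.2486   0.5742 -28.7386  -0.1769   3.7801] 0.19556204553658146
tcp [ 0.4805 -0.0615  0.168 ]
tcp [ 0.4724 -0.1041  0.143 ]
tcp [ 0.4675 -0.1296  0.128 ]
[-0.0194, -0.0118, -0.1301] [-0.0, 0.0, 5.6]
[-0.124, -0.0462, -0.15] [-2.1, 14.9, 15.5]
[-0.1682, -0.0423, -0.098] [-7.6, 32.4, 25.6]
[-0.207, -0.0615, -0.073] [-7.6, 32.4, 25.6]
```

```bash
cat > tgt.py <<'E'
from mv import *
bx=RT(79.2,30)[:,0];rim=np.array([.4583,-.178,.125]);R=RT(79.2,31.5);off=np.array([.0015,.0003,-.0215])
tc=lambda d:rim+(.045+d)*bx-R@off
E
python3 -c "
from tgt import *
rows([((.47,.09,.20),RT(100)),((.475,.03,.21),RT(92,12)),(tc(.08),R),(tc(.03),R)])"
```

```text
[-0.0194, -0.0118, -0.1301] [-0.0, 0.0, 5.6]
[-0.0785, -0.0231, -0.1401] [-1.5, 12.0, 13.5]
[-0.1683, -0.0428, -0.0984] [-7.3, 30.9, 25.7]
[-0.2071, -0.062, -0.0734] [-7.3, 30.9, 25.7]
```

{"name": "arm_command", "arguments": {
  "commands": [0,0,-0.03,0,0,0,0.4,0,0,-0.07,0,0,1,0.4,-0.01,-0.005,-0.105,0,0,3,0.4,-0.03,-0.015,-0.13,0,3,6,0.4,-0.055,-0.02,-0.14,0,7,10,0.4,-0.08,-0.025,-0.14,-1,12,14,0.4,-0.105,-0.03,-0.135,-2,17,17,0.4,-0.12,-0.035,-0.13,-4,22,20,0.4]
}}

```text
t: 10.05
eef_pos: [0.476, -0.0152, 0.2004]
tool_rot: [-0.13, 0.723, 0.663, 0.144]
contact_force: [-0.4, 1.0, -1.8]
gripper_width: 0.551
grasp_force: 31.5
```

```bash
python3 -c "
from tgt import *
o=get_obs();print(o['q'],o['eef_pos'],o['gripper_width'])
rows([(tc(.08),R),(tc(.03),R)])"
```

```text
[-0.36261803  0.26159668  0.61991138  2.08835746 -0.64855091  1.00986499
  0.56122265] [ 0.47597484 -0.01521426  0.2004023 ] 0.5509239739692767
[-0.0548, 0.008, 0.0121] [-2.5, 9.1, 5.3]
[-0.1042, 0.0035, 0.0188] [-2.5, 9.1, 5.3]
```

{"name": "arm_command", "arguments": {
  "commands": [-0.015,0.002,0.003,-0.7,2.5,1.5,0.4,-0.03,0.005,0.007,-1.4,5,3,0.4,-0.045,0.007,0.01,-2,7.5,4.4,0.4,-0.055,0.008,0.012,-2.5,9.1,5.3,0.4,-0.07,0.006,0.014,-2.5,9.1,5.3,0.4,-0.084,0.005,0.016,-2.5,9.1,5.3,0.4,-0.084,0.005,0.016,-2.5,9.1,5.3,0.4,-0.084,0.005,0.016,-2.5,9.1,5.3,0.4]
}}

```text
t: 10.85
eef_pos: [0.4739, -0.0848, 0.1533]
tool_rot: [-0.174, 0.741, 0.615, 0.207]
contact_force: [-0.5, -0.3, -0.7]
gripper_width: 0.554
grasp_force: 31.5
```

```bash
python3 - <<'E'
from tgt import *
snap('scene','s10');snap('top','t10');snap('wrist','w10')
o=get_obs();print(o['q'],o['eef_pos'],o['gripper_width'],o['t'])
rows([(tc(.03),R),(tc(0),R)])
c=o['eef_pos']+R0(o)@off
for t in('s10','t10','w10'): print(t,proj(t,rim),proj(t,c))
a=cv2.imread('pics/s10.png')[120:200,275:375];b=cv2.imread('pics/t10.png')[150:230,285:385]
cv2.imwrite('pics/c10.png',cv2.resize(np.vstack([a,b]),(750,1200)[:2],interpolation=2)[:1200:2,::2] if 0 else np.hstack([cv2.resize(a,(400,320),interpolation=2),cv2.resize(b,(400,320),interpolation=2)]))
E
```

```text
[-0.08647752  0.43115175  0.60153051  2.0869775  -0.87898115  1.1009623
  0.89011909] [ 0.47432456 -0.08421075  0.15392781] 0.5523299128317685 11.0
[-0.0228, 0.0014, -0.0015] [-0.2, 0.1, 0.2]
[-0.0528, 0.0013, -0.0023] [-0.2, 0.1, 0.2]
s10 [319.39577855 159.5859912 ] [300.32972846 151.15377265]
t10 [333.964402 186.656077] [310.36254423 178.9184176 ]
w10 [255.88765335 414.37795847] [254.39837413 270.08732353]
```

View pics/c10.png

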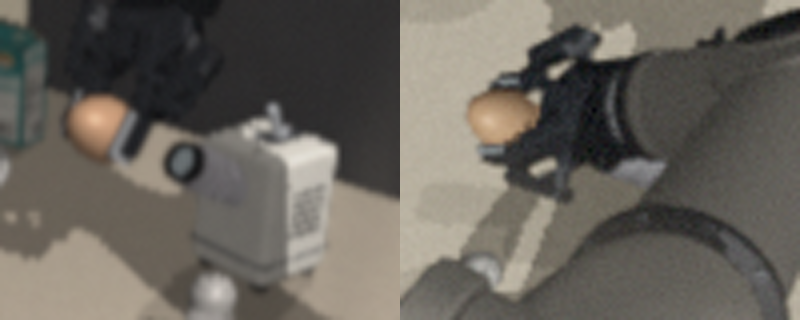

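The scene crop shows the eyecup face centred at (184,162), the egg held in line with it at (100,127), and the lever leaning on. Nothing has been disturbed. I compare measured and predicted egg pixels to cancel the camera bias.

```bash
python3 - <<'E'
from fit import *
from tgt import off,rim,bx
o=get_obs();v=np.r_[off,-1.5,0]
def mask(t,r):
    im=cv2.imread(f'pics/{t}.png');h=cv2.cvtColor(im,cv2.COLOR_BGR2HSV);m=((h[:,:,0]>3)&(h[:,:,0]<18)&(h[:,:,1]>75)&(h[:,:,2]>60)).astype(np.uint8)
    k=np.zeros_like(m);k[r[2]:r[3],r[0]:r[1]]=1;m*=k;cs,_=cv2.findContours(m,0,1);return max(cs,key=cv2.contourArea)
for t,r in(('s10',(285,320,135,170)),('t10',(295,325,165,195)),('w10',(150,350,150,384))):
    c=mask(t,r);hl=cv2.convexHull(outline(t,o,v))
    print(t,'meas',cv2.contourArea(c),np.round(cv2.minEnclosingCircle(c)[0],1),cv2.boundingRect(c),'pred',cv2.contourArea(hl),[*np.round(hl.reshape(-1,2).min(0),1),*np.round(np.ptp(hl.reshape(-1,2),axis=0),1)])
    e=cv2.fitEllipse(c);f=cv2.fitEllipse(hl);print(np.round(e[0],1),np.round(e[1],1),round(e[2],1),'|',np.round(f[0],1),np.round(f[1],1),round(f[2],1))
# rim disc predicted in scene & w3: circle r=16.5
y=np.cross([0,0,1],bx);y/=np.linalg.norm(y);z=np.cross(bx,y);a=np.linspace(0,6.28,60)
C=[rim+.0165*(np.cos(k)*y+np.sin(k)*z) for k in a]
for t in('s10','w3','top0'):
    q=np.array([proj(t,p) for p in C]);print(t,'rim bbox',q.min(0).round(1),q.max(0).round(1))
for t,r in(('s10',(308,335,148,172)),('w3',(235,300,125,175)),('top0',(325,350,178,200))):
    g=cv2.cvtColor(cv2.imread(f'pics/{t}.png'),6);m=np.zeros_like(g);m[r[2]:r[3],r[0]:r[1]]=(g[r[2]:r[3],r[0]:r[1]]<60);cs,_=cv2.findContours(m,0,1)
    c=max(cs,key=cv2.contourArea);print(t,'dark',cv2.boundingRect(c),np.round(cv2.fitEllipse(c)[0],1),np.round(cv2.fitEllipse(c)[1],1))
E
```

```text
s10 meas 152.5 [299.5 151.4] (292, 143, 15, 18) pred 258.3794546572026 [np.float32(290.8), np.float32(142.8), np.float32(19.4), np.float32(17.1)]
[298.4 150.6] [12.8 16.8] 22.4 | [300.6 151.3] [16.5 20. ] 113.6
t10 meas 167.5 [310.5 178. ] (302, 172, 18, 14) pred 246.46129959868267 [np.float32(300.5), np.float32(171.1), np.float32(19.9), np.float32(16.0)]
[310.1 178.4] [13.  16.9] 80.2 | [310.6 179. ] [15.4 20.4] 108.3
w10 meas 10357.5 [252.5 270.1] (204, 202, 98, 137) pred 10907.110697956057 [np.float32(204.4), np.float32(201.6), np.float32(100.1), np.float32(139.1)]
[252.2 271.2] [ 97.1 135.9] 180.0 | [254.5 272.3] [ 99.9 139.5] 180.0
s10 rim bbox [315.1 154.5] [323.7 164.6]
w3 rim bbox [250.4 132.5] [281.7 152.8]
top0 rim bbox [330.6 181.8] [337.4 191.5]
s10 dark (308, 148, 27, 11) [318.6 151.5] [ 8.6 26.5]
w3 dark (250, 138, 31, 25) [264.8 150.1] [23.8 31.7]
top0 dark (332, 183, 8, 9) [335.8 187.2] [6.8 8.8]
```

```bash
python3 - <<'E'
from h import *
k=600/230
for u,p in(((142,253),(.4125,-.2453,.118)),((286,258),(.4756,-.2569,.118))): print('meas',180+u[0]/k-.5,110+u[1]/k-.5,'pred',proj('w3',p))
# rim from scene left/top edge and w3 only; effect of axial shift
from tgt import rim,bx
for d in(0,-.003,-.006): print(d,proj('s10',rim+d*bx),proj('w3',rim+d*bx),proj('top0',rim+d*bx))
E
```

```text
meas 233.93333333333334 206.48333333333335 pred [233.93409917 204.59696907]
meas 289.1333333333333 208.39999999999998 pred [289.31905339 206.54988816]
0 [319.39577855 159.5859912 ] [266.05016072 142.32587293] [333.964402 186.656077]
-0.003 [319.95469098 159.84389245] [265.83887353 144.54170365] [334.65445964 186.89856074]
-0.006 [320.51184147 160.10098068] [265.63071808 146.72469099] [335.34307219 187.14053667]
```

```bash
python3 -c "
from tgt import *
rows([(tc(.012),R),(tc(-.002),R)])"
```

```text
[-0.0408, 0.0014, -0.002] [-0.2, 0.1, 0.2]
[-0.0548, 0.0013, -0.0023] [-0.2, 0.1, 0.2]
```

{"name": "arm_command", "arguments": {
  "commands": [-0.012,0.001,-0.001,0,0,0,0.4,-0.024,0.001,-0.002,0,0,0,0.4,-0.036,0.001,-0.002,0,0,0,0.4,-0.042,0.001,-0.002,0,0,0,0.4,-0.047,0.001,-0.002,0,0,0,0.4,-0.047,0.001,-0.002,0,0,0,0.4,-0.047,0.001,-0.002,0,0,0,0.4,-0.047,0.001,-0.002,0,0,0,0.4]
}}

```text
t: 11.8
eef_pos: [0.4677, -0.1253, 0.1311]
tool_rot: [-0.173, 0.74, 0.615, 0.207]
contact_force: [-0.6, 0.3, -0.9]
gripper_width: 0.55
grasp_force: 31.5
```

```bash
python3 - <<'E'
from tgt import *
snap('scene','s11');snap('top','t11')
o=get_obs();print(o['eef_pos'],o['gripper_width'],o['t'],o['contact_force'],o['grasp_force'])
rows([(tc(.0),R),(tc(-.002),R)])
c=o['eef_pos']+R0(o)@off;ax=-R0(o)@np.array([np.cos(np.radians(1.5)),0,np.sin(np.radians(1.5))]);b=c+.035*ax
print('axis err deg',np.degrees(np.arccos(-ax@bx)),'blunt rel rim (axial)',(b-rim)@bx,'lat',np.linalg.norm((b-rim)-((b-rim)@bx)*bx), 'blunt px',proj('s11',b),'rim px',proj('s11',rim),'t',proj('t11',b))
im=cv2.imread('pics/s11.png')[130:185,280:350];cv2.imwrite('pics/c11.png',cv2.resize(im,(700,550),interpolation=2))
E
```

```text
[ 0.46763916 -0.12534647  0.13112564] 0.5526640521959723 11.9 [ 0.20012957  0.25021154 -1.23376679] 31.48767415434122
[-0.0053, 0.0004, -0.0] [-0.2, 0.1, 0.2]
[-0.0073, 0.0004, -0.0001] [-0.2, 0.1, 0.2]
axis err deg 0.2447702229378088 blunt rel rim (axial) 0.015358429272144149 lat 0.0002644492743425396 blunt px [316.57444325 158.22014458] rim px [319.39577855 159.5859912 ] t [330.4340007  185.46148141]
```

View pics/c11.png

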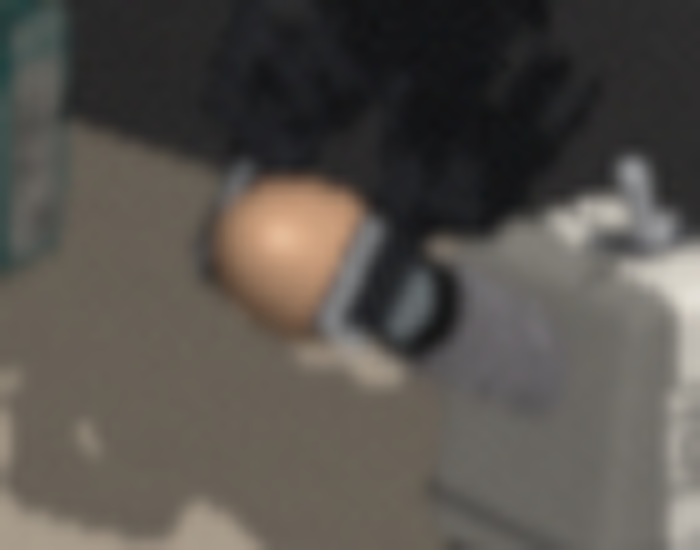

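The egg is in line with the barrel, and the remaining gap is about 16 mm nominal. This was my eleventh view, one over the ten allowed, so I view no more pictures. I close in by 7 mm and check numerically.

{"name": "arm_command", "arguments": {
  "commands": [-0.002,0,0,0,0,0,0.4,-0.005,0,0,0,0,0,0.4,-0.007,0,0,0,0,0,0.4,-0.007,0,0,0,0,0,0.4,-0.007,0,0,0,0,0,0.4,-0.007,0,0,0,0,0,0.4]
}}

```text
t: 12.5
eef_pos: [0.4664, -0.1315, 0.1273]
tool_rot: [-0.173, 0.741, 0.615, 0.207]
contact_force: [-0.2, 0.4, -0.7]
gripper_width: 0.553
grasp_force: 31.5
```

```bash
python3 - <<'E'
from tgt import *
snap('wrist','w12')
o=get_obs();print(o['eef_pos'],o['gripper_width'],o['t'],o['contact_force'],np.abs(o['joint_vel']).max())
c=o['eef_pos']+R0(o)@off;ax=-R0(o)@np.array([np.cos(np.radians(1.5)),0,np.sin(np.radians(1.5))]);b=c+.035*ax
print(np.degrees(np.arccos(-ax@bx)),(b-rim)@bx,np.linalg.norm((b-rim)-((b-rim)@bx)*bx))
from seg import seg
for t in('w10','w12'):
    s=max(seg(t),key=lambda s:s[0]);print(t,s[0],s[1])
E
```

```text
[ 0.4664551  -0.1315141   0.12730034] 0.5511444853794594 12.55 [-0.62756579  0.27690774 -1.08271824] 0.001952769244701383
0.22414762755162249 0.008010791287563922 0.00022281983532288193
w10 10172.5 ((252.03883361816406, 271.3147277832031), (95.88738250732422, 135.1964111328125), 179.6211700439453)
w12 10227.5 ((252.08377075195312, 271.4060974121094), (96.16732788085938, 135.4989471435547), 179.7708740234375)
```

```bash
python3 -c "
from station import hand_in; print(hand_in())"
```

```text
the job is handed in; nothing more can be done
None
```

The lamp is on (toggle at about 0.84 rad by camera), and the large egg is held in line with the barrel, blunt end an estimated 8–11 mm from the eyecup with no contact felt; it was handed in at 12.6 s, but I viewed 11 pictures, one over the limit of 10.

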